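# Turn the reorder tags of the restocked bins

### The job

The delivery has been put away, so bring the reorder tags on the white board up to date: with a fingertip, gently push the hinged tags over so that every full bin shows the green face of its tag up (leaf leaning left as the robot sees it) and the nearly empty bin shows red. Leave the tags that are already right as they are, and do not move the bins or the things lying around.

Things in the scene. Friction and masses are not known exactly. Their poses are not given: they have to be found in the camera images.
- rack: grey steel bin rack, 603 mm wide (y), 285 mm deep (x), fixed to the bench. Origin on the bench top under the middle of its tag board; x towards the bins, y left as the robot sees it, z up. The board is a white strip on the robot's side, 603 x 92 mm, sloped 8 deg up towards the bins, 49 mm above the bench at its near edge, 55 mid, 61 far. One hinged tag on it in front of each bin.
- bin_1: blue picking bin, 165 (x) x 100 (y) x 75 mm high, low front to the robot, heaped full of steel screws. Origin at the centre of its underside, axes as the rack's. Loose on the rack's tray, 30 mm above the bench, in any of four places 140 mm apart in a row along the rack's y; its tag's hinge is 145 mm straight in front of its origin. Not to be moved.
- bin_2: blue picking bin, 165 (x) x 100 (y) x 75 mm high, low front to the robot, heaped full of brass threaded inserts. Origin at the centre of its underside, axes as the rack's. Loose on the rack's tray, 30 mm above the bench, in any of four places 140 mm apart in a row along the rack's y; its tag's hinge is 145 mm straight in front of its origin. Not to be moved.
- bin_3: blue picking bin, 165 (x) x 100 (y) x 75 mm high, low front to the robot, heaped full of white plastic clips. Origin at the centre of its underside, axes as the rack's. Loose on the rack's tray, 30 mm above the bench, in any of four places 140 mm apart in a row along the rack's y; its tag's hinge is 145 mm straight in front of its origin. Not to be moved.
- bin_4: blue picking bin, 165 (x) x 100 (y) x 75 mm high, low front to the robot, nearly empty: three steel screws on its bare floor. Origin at the centre of its underside, axes as the rack's. Loose on the rack's tray, 30 mm above the bench, in any of four places 140 mm apart in a row along the rack's y; its tag's hinge is 145 mm straight in front of its origin. Not to be moved.
- tag_1 (a joint): hinge angle of a tag: a leaf, red on one face, green on the other, that turns over like a page. 0: leans right (rack -y), 30 deg off the board, red up. 2.09 rad: leans left (rack +y), 30 deg off the board, green up. Both are hard stops; upright is 1.05. Swings freely (well under 1 N at the rim) and falls by its own weight to the stop on the side of upright where it is let go.
- tag_1_hinge (a point): middle of the tag's hinge line, 18 mm off the board, 73 mm above the bench. The hinge line runs along the rack's x, rising 8 deg towards the bins. With the leaf at rest, its rim is 39 mm to the side (rack y) and 22 mm higher than this point, and the space under the leaf's outer half is open. Any tag may stand in front of any bin.
- tag_1_rim (a point): middle of the free rim of the tag's leaf; moves with the leaf. The leaf is 52 mm wide along the hinge, 45 mm from hinge to rim, 4 mm thick, about 22 g; its white rim is rounded, 6 mm thick. Smooth, slippery plastic (friction about 0.2): the rim slides up a fingertip that pushes it sideways towards and over the hinge.
- tag_1_base: grey plastic base of a tag, fixed to the board: 66 mm along the hinge, 36 mm across, 3 mm thick, with two hinge ears up to 22 mm off the board and sloped rests under the leaf's inner half, reaching 20 mm to each side and 27 mm off the board; carries the leaf. Origin on the board's surface under the middle of the hinge; axes as the rack's.
- tag_2 (a joint): hinge angle of a tag: a leaf, red on one face, green on the other, that turns over like a page. 0: leans right (rack -y), 30 deg off the board, red up. 2.09 rad: leans left (rack +y), 30 deg off the board, green up. Both are hard stops; upright is 1.05. Swings freely (well under 1 N at the rim) and falls by its own weight to the stop on the side of upright where it is let go.
- tag_2_hinge (a point): middle of the tag's hinge line, 18 mm off the board, 73 mm above the bench. The hinge line runs along the rack's x, rising 8 deg towards the bins. With the leaf at rest, its rim is 39 mm to the side (rack y) and 22 mm higher than this point, and the space under the leaf's outer half is open. Any tag may stand in front of any bin.
- tag_2_rim (a point): middle of the free rim of the tag's leaf; moves with the leaf. The leaf is 52 mm wide along the hinge, 45 mm from hinge to rim, 4 mm thick, about 22 g; its white rim is rounded, 6 mm thick. Smooth, slippery plastic (friction about 0.2): the rim slides up a fingertip that pushes it sideways towards and over the hinge.
- tag_2_base: grey plastic base of a tag, fixed to the board: 66 mm along the hinge, 36 mm across, 3 mm thick, with two hinge ears up to 22 mm off the board and sloped rests under the leaf's inner half, reaching 20 mm to each side and 27 mm off the board; carries the leaf. Origin on the board's surface under the middle of the hinge; axes as the rack's.
- tag_3 (a joint): hinge angle of a tag: a leaf, red on one face, green on the other, that turns over like a page. 0: leans right (rack -y), 30 deg off the board, red up. 2.09 rad: leans left (rack +y), 30 deg off the board, green up. Both are hard stops; upright is 1.05. Swings freely (well under 1 N at the rim) and falls by its own weight to the stop on the side of upright where it is let go.
- tag_3_hinge (a point): middle of the tag's hinge line, 18 mm off the board, 73 mm above the bench. The hinge line runs along the rack's x, rising 8 deg towards the bins. With the leaf at rest, its rim is 39 mm to the side (rack y) and 22 mm higher than this point, and the space under the leaf's outer half is open. Any tag may stand in front of any bin.
- tag_3_rim (a point): middle of the free rim of the tag's leaf; moves with the leaf. The leaf is 52 mm wide along the hinge, 45 mm from hinge to rim, 4 mm thick, about 22 g; its white rim is rounded, 6 mm thick. Smooth, slippery plastic (friction about 0.2): the rim slides up a fingertip that pushes it sideways towards and over the hinge.
- tag_3_base: grey plastic base of a tag, fixed to the board: 66 mm along the hinge, 36 mm across, 3 mm thick, with two hinge ears up to 22 mm off the board and sloped rests under the leaf's inner half, reaching 20 mm to each side and 27 mm off the board; carries the leaf. Origin on the board's surface under the middle of the hinge; axes as the rack's.
- tag_4 (a joint): hinge angle of a tag: a leaf, red on one face, green on the other, that turns over like a page. 0: leans right (rack -y), 30 deg off the board, red up. 2.09 rad: leans left (rack +y), 30 deg off the board, green up. Both are hard stops; upright is 1.05. Swings freely (well under 1 N at the rim) and falls by its own weight to the stop on the side of upright where it is let go.
- tag_4_hinge (a point): middle of the tag's hinge line, 18 mm off the board, 73 mm above the bench. The hinge line runs along the rack's x, rising 8 deg towards the bins. With the leaf at rest, its rim is 39 mm to the side (rack y) and 22 mm higher than this point, and the space under the leaf's outer half is open. Any tag may stand in front of any bin.
- tag_4_rim (a point): middle of the free rim of the tag's leaf; moves with the leaf. The leaf is 52 mm wide along the hinge, 45 mm from hinge to rim, 4 mm thick, about 22 g; its white rim is rounded, 6 mm thick. Smooth, slippery plastic (friction about 0.2): the rim slides up a fingertip that pushes it sideways towards and over the hinge.
- tag_4_base: grey plastic base of a tag, fixed to the board: 66 mm along the hinge, 36 mm across, 3 mm thick, with two hinge ears up to 22 mm off the board and sloped rests under the leaf's inner half, reaching 20 mm to each side and 27 mm off the board; carries the leaf. Origin on the board's surface under the middle of the hinge; axes as the rack's.
- cork_block: cork waxing block, 60 x 100 x 35 mm, loose on the bench on the robot's side of the rack; origin at the centre of its underside. Not to be moved.
- screwdriver: screwdriver with an orange handle, about 200 mm long and 26 mm thick, lying loose along its own x on the bench on the robot's side of the rack; origin under its middle. Not to be moved.
- jar: white jar with a black cap, 64 mm across, 85 mm high, loose on the bench beyond the right end of the rack; origin at the centre of its underside. Not to be moved.

How it is judged (in metres and radians):
At the end, for the whole second after the job is handed in: Each full bin's tag leans left, green up (joint above 1.93); the nearly empty bin's tag leans right, red up (joint below 0.17); all at rest. Bins within 15 mm, cork block, screwdriver and jar within 20 mm of where they began ((not (y of tag_1_hinge in the frame of bin_1 between -0.05 and 0.05 m) or value of joint tag_1 above 1.93 rad) and (not (y of tag_1_hinge in the frame of bin_2 between -0.05 and 0.05 m) or value of joint tag_1 above 1.93 rad) and (not (y of tag_1_hinge in the frame of bin_3 between -0.05 and 0.05 m) or value of joint tag_1 above 1.93 rad) and (not (y of tag_1_hinge in the frame of bin_4 between -0.05 and 0.05 m) or value of joint tag_1 below 0.17 rad) and (not (y of tag_2_hinge in the frame of bin_1 between -0.05 and 0.05 m) or value of joint tag_2 above 1.93 rad) and (not (y of tag_2_hinge in the frame of bin_2 between -0.05 and 0.05 m) or value of joint tag_2 above 1.93 rad) and (not (y of tag_2_hinge in the frame of bin_3 between -0.05 and 0.05 m) or value of joint tag_2 above 1.93 rad) and (not (y of tag_2_hinge in the frame of bin_4 between -0.05 and 0.05 m) or value of joint tag_2 below 0.17 rad) and (not (y of tag_3_hinge in the frame of bin_1 between -0.05 and 0.05 m) or value of joint tag_3 above 1.93 rad) and (not (y of tag_3_hinge in the frame of bin_2 between -0.05 and 0.05 m) or value of joint tag_3 above 1.93 rad) and (not (y of tag_3_hinge in the frame of bin_3 between -0.05 and 0.05 m) or value of joint tag_3 above 1.93 rad) and (not (y of tag_3_hinge in the frame of bin_4 between -0.05 and 0.05 m) or value of joint tag_3 below 0.17 rad) and (not (y of tag_4_hinge in the frame of bin_1 between -0.05 and 0.05 m) or value of joint tag_4 above 1.93 rad) and (not (y of tag_4_hinge in the frame of bin_2 between -0.05 and 0.05 m) or value of joint tag_4 above 1.93 rad) and (not (y of tag_4_hinge in the frame of bin_3 between -0.05 and 0.05 m) or value of joint tag_4 above 1.93 rad) and (not (y of tag_4_hinge in the frame of bin_4 between -0.05 and 0.05 m) or value of joint tag_4 below 0.17 rad) and velocity of joint tag_1 between -0.3 and 0.3 rad/s and velocity of joint tag_2 between -0.3 and 0.3 rad/s and velocity of joint tag_3 between -0.3 and 0.3 rad/s and velocity of joint tag_4 between -0.3 and 0.3 rad/s and distance of each of bin_1, bin_2, bin_3, bin_4 from where it was at the start of the episode below 0.015 m and distance of each of cork_block, screwdriver, jar from where it was at the start of the episode below 0.02 m); the robot touches nothing.
It fails at once if a tag that was already right at the start is lifted more than 0.62 rad off its stop ((y of tag_1_hinge in the frame of bin_4 between -0.05 and 0.05 m and value of joint tag_1 above 0.62 rad) or (y of tag_2_hinge in the frame of bin_4 between -0.05 and 0.05 m and value of joint tag_2 above 0.62 rad) or (y of tag_3_hinge in the frame of bin_4 between -0.05 and 0.05 m and value of joint tag_3 above 0.62 rad) or (y of tag_4_hinge in the frame of bin_1 between -0.05 and 0.05 m and value of joint tag_4 below 1.47 rad) or (y of tag_4_hinge in the frame of bin_2 between -0.05 and 0.05 m and value of joint tag_4 below 1.47 rad) or (y of tag_4_hinge in the frame of bin_3 between -0.05 and 0.05 m and value of joint tag_4 below 1.47 rad)).
It fails at once if a tag or its base is pushed or squeezed with more than 30 N (contact force between any of tag_1_base, tag_2_base, tag_3_base, tag_4_base and the fingers above 30 N or contact force between any of tag_1_base, tag_2_base, tag_3_base, tag_4_base and the arm above 30 N).
It fails at once if a bin is shifted or lifted by more than 15 mm (distance of any of bin_1, bin_2, bin_3, bin_4 from where it was at the start of the episode above 0.015 m).
It fails at once if the cork block, screwdriver or jar is shifted or lifted by more than 20 mm (distance of any of cork_block, screwdriver, jar from where it was at the start of the episode above 0.02 m).
It also fails if it takes over 64 s, if anything falls off the work surface, if the arm or the gripper's body presses on something with over 40 N, if the wrist force passes 120 N, or if a joint passes its speed limit or range.

### The arm

A 6-joint arm with a two-finger parallel gripper is mounted at the origin on the work surface. World frame = base frame: x ahead of the robot, y to its left, z up, the work surface at z = 0. Lengths are in mm, angles in rad, forces in N, time in s.
With the tool pointing down it reaches from about 350 to 775 mm from the base axis. Payload 7.3 kg.
Tool frame: the origin (TCP) lies between the finger pads; the fingertips stand 14 mm ahead of it and the grasp point (between the pads) lies 5 mm behind it; z points along the fingers, y is the line along which they close (so a half turn about z gives the same grasp; the last joint's range is limited). The gripper opens to 92 mm and grips with 3 to 60 N. Pads are 19 mm wide; open, the fingers measure 130 mm over their backs; the gripper's body (75 mm by 190 mm) begins 47 mm behind the grasp point.
Start: joints at [1.193, 0.342, 1.524, -0, 1.275, -0.146], TCP at [120.591, 510.981, 240.741] pointing down, gripper open.
Joint ranges: [-2.53, 2.53], [-0.77, 2.02], [0.04, 2.7], [-1, 4.14], [0.28, 2.66], [-3.11, 3.11]. Speed limits (rad/s): [2.57, 2.57, 3.14, 3.14, 3.14, 3.14].

### API

Orientations are given as [roll, pitch, yaw] about the fixed x, y, z axes, in that order (R = Rz(yaw) Ry(pitch) Rx(roll)).
In Python, from plant import get_obs, cams, close_job gives the robot as it stands. The module is installed in compiled form; this text tells all that it offers.
- The arm moves only by the shell command python3 -m creep 'ROWS'. ROWS is JSON, a list of rows, each an object of numbers: "hand": the opening, from 0 (shut) to 1 (fully open); "tx", "ty", "tz": the shift along the tool's x, y, z in m; "spin": the turn about the tool's z in degrees. In form: [{"hand": .., "tx": .., "ty": .., "tz": .., "spin": ..}, ...]. A call has 1 to 5 rows; each row shifts and turns the commanded pose from where the row before left it, along the tool's axes as they then stand; what a row does not reach is not made up. A row lasts 1/8 s, in which the tool goes at most 62.5 mm and 10.7 degrees, less where a joint would pass 70% of its speed; a pose out of reach is approached as far as the arm can. A call is refused whole if a number of a shift passes 0.0625 or a number of a turn 10.7, either way. A call with a gripper value outside its range is refused whole. The fingers move at their own pace and stop on an object; the grip force is fixed at half the most. Time passes only in rows, so rows that do not move let the fingers close. It gives the time, the measured TCP pose, the force, the opening and the grip force at its end, in the units of the state.
- get_obs(): the state, without advancing time (a new reading comes with each control period).
- cams.capture(name): name is "scene" or "top"; returns a dict with "color" (480x640x3 uint8, red, green, blue), "K" (3x3 intrinsics, pixels), "k1" (the pictures are not rectified: a ray, as slopes to the right and down, at radius r is drawn at 1 + k1 r^2 times it, then the intrinsics apply), "R" (3x3) and "t" (3): a world point X has camera coordinates R X + t. Camera axes: x right, y down, z forward; pixel columns grow to the right and rows downward; lengths in mm; the calibration is good to about 2 mm. A picture is of the moment at which its call begins. There is no depth.
- close_job(): hands the job in; it is judged then, once.
The state is a dict: "time": time; "joint_positions": joint angles; "dq": joint speeds; "tau": joint torques, N m; "tool_pos": TCP position; "tcp_rot": TCP orientation; "contact_force": force on the tool from outside, world axes, zero at the start; "moment": the same for the moment, N m; "grip_width": finger opening in mm; "finger_force": force on a finger pad.
Only numpy, scipy, OpenCV 4.12 (cv2) and the standard library are available. Lean on these libraries where they do the work, as an engineer would, in place of code of your own. Each camera call takes 0.05 s, during which the arm holds its last target. There are 200 camera calls.

## Working session

There is one attempt and no reset: what is moved stays moved. The work goes in short steps, Python scripts to look and compute and a shell command to move; the robot and the scene stay as the last step left them, time stands still between calls to the robot, and variables do not carry over. Pictures are saved under pics/ and viewed, at most 10 in all, crops included, and the job is handed in when it is done.

```bash
mkdir -p pics; python3 - <<'E'
from plant import get_obs,cams
import cv2,pickle
d={}
for n in("scene","top"):
    c=cams.capture(n);d[n]=c
    cv2.imwrite(f"pics/{n}0.png",c["color"][:,:,::-1]);print(n,c["K"].tolist(),c["k1"],c["R"].round(3).tolist(),c["t"])
pickle.dump(d,open("c0.pkl","wb"));o=get_obs();print(o["tool_pos"],o["tcp_rot"],o["grip_width"],o["time"])
E
```

```text
scene [[458.9267299734167, 0.0, 311.7285634904225], [0.0, 458.9267299734167, 237.95892001893728], [0.0, 0.0, 1.0]] -0.007765672232636089 [[-0.494, 0.869, 0.006], [0.625, 0.36, -0.693], [-0.604, -0.339, -0.721]] [ 333.52104038 -256.8681655  1225.94455078]
top [[434.29164506300606, 0.0, 319.63426540618343], [0.0, 434.29164506300606, 239.75304713176615], [0.0, 0.0, 1.0]] -0.04526527346370494 [[-0.019, -1.0, -0.019], [-0.996, 0.02, -0.091], [0.092, 0.017, -0.996]] [-42.30445718 549.68883562 953.88773482]
[120.46787964 510.64255959 240.13372061] [-3.14025180e+00 -1.74641256e-04  2.90981163e+00] 92.03591526628514 0.1
```

View pics/scene0.png

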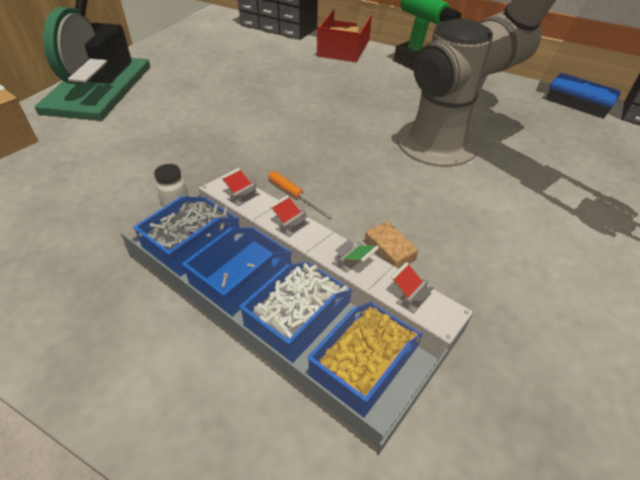

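View pics/top0.png

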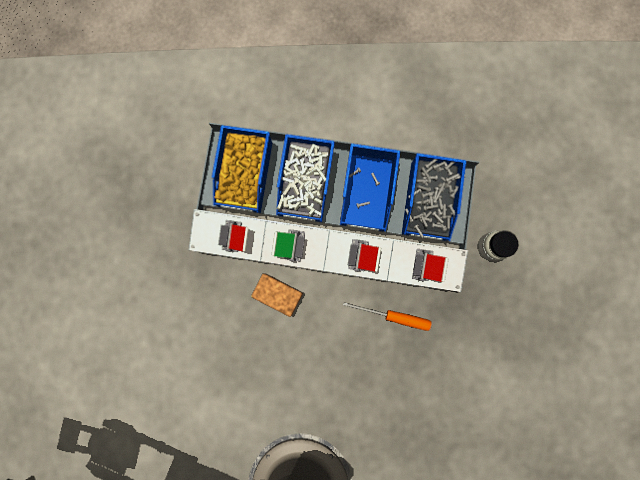

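The left tag (brass, px 237,237) and the right tag (screws, px 434,267) show red and must go green. The clips tag (286,246) is already green and the nearly empty bin's tag (368,257) is already red, so both stay as they are. Next I'll measure the leaves in both views.

```bash
cat > h.py <<'E'
import cv2,numpy as np
def ray(c,px):
    d=np.array([c["k1"],0,0,0,0],float)
    u=cv2.undistortPoints(np.float64([[px]]),c["K"],d)[0,0]
    R=c["R"];return -R.T@c["t"], R.T@np.array([u[0],u[1],1])
def onz(c,px,z):
    o,d=ray(c,px);return o+d*(z-o[2])/d[2]
def tri(c1,p1,c2,p2):
    A=np.zeros((3,3));b=np.zeros(3);L=[]
    for c,p in((c1,p1),(c2,p2)):
        o,d=ray(c,p);d/=np.linalg.norm(d);P=np.eye(3)-np.outer(d,d);A+=P;b+=P@o;L.append((o,P))
    X=np.linalg.solve(A,b);return X,max(np.linalg.norm(P@(X-o)) for o,P in L)
def blobs(c,col,box):
    h=cv2.cvtColor(c["color"],cv2.COLOR_RGB2HSV);H,S,V=cv2.split(h)
    m=(S>150)&(V>60)&(((H<5)|(H>174)) if col=="r" else ((H>50)&(H<80)))
    x0,y0,x1,y1=box;k=np.zeros_like(m);k[y0:y1,x0:x1]=m[y0:y1,x0:x1]
    n,_,st,ce=cv2.connectedComponentsWithStats(k.astype(np.uint8))
    return [(ce[i],st[i,4],st[i,:4].tolist()) for i in range(1,n) if st[i,4]>60]
BOX={"top":(185,205,470,295),"scene":(200,150,470,330)}
E
python3 - <<'E'
import pickle,cv2,numpy as np
from h import *
d=pickle.load(open("c0.pkl","rb"));T,S=d["top"],d["scene"]
f=lambda n:sorted([(b[0],k,b[1]) for k in "rg" for b in blobs(d[n],k,BOX[n])],key=lambda t:t[0][0])
t=f("top");s=f("scene")[::-1]
P=[]
for a,b in zip(t,s):
    X,e=tri(T,a[0],S,b[0]);Y=onz(T,a[0],84);P.append(Y);print(a[1],b[1],a[0].round(),a[2],"tri",X.round(1),round(e,1),"plane",Y.round(1))
P=np.array(P);v=P[0]-P[3];print("pitch",np.linalg.norm(v)/3)
yh=v[:2]/np.linalg.norm(v[:2]);print("yaw",np.arctan2(-yh[0],yh[1]),yh)
for p,(_,k,_) in zip(P,t):print("hinge",(p[:2]+yh*(19.5 if k=="r" else -19.5)).round(1))
w=(cv2.inRange(T["color"],(190,190,190),(255,255,255)));w[:205]=0
n,l,st,_=cv2.connectedComponentsWithStats(cv2.morphologyEx(w,cv2.MORPH_CLOSE,np.ones((9,9))))
i=1+st[1:,4].argmax();r=cv2.boxPoints(cv2.minAreaRect(cv2.findNonZero((l==i).astype(np.uint8))))
for q in r:print("board",q.round(),onz(T,q,55).round(1))
E
```

```text
r r [237. 237.] 333 tri [552.1 121.3  84.3] 0.7 plane [551.9 122.   84. ]
g r [284. 245.] 397 tri [562.  -41.6 190.3] 63.6 plane [534.  21.  84.]
r r [368. 257.] 425 tri [ 529.4 -187.   161.6] 49.1 plane [ 503.9 -154.5   84. ]Traceback (most recent call last):
  File "<stdin>", line 9, in <module>
IndexError: index 3 is out of bounds for axis 0 with size 3
```

```bash
sed -i 's/S>150/S>110/;s/>60\]/>40]/;s/(H<80)/(H<85)/' h.py
python3 - <<'E'
import pickle,cv2,numpy as np
from h import *
d=pickle.load(open("c0.pkl","rb"));T,S=d["top"],d["scene"]
f=lambda n,ks:sorted([(b[0],k,b[1]) for k in ks for b in blobs(d[n],k,BOX[n])],key=lambda t:t[0][0])
for a,b in zip(f("top","r"),f("scene","r")[::-1]):
    X,e=tri(T,a[0],S,b[0]);print("tri",X.round(1),round(e,1))
t=f("top","rg");P=np.array([onz(T,a[0],84) for a in t])if 0 else np.array([onz(T,a[0],84) for a in t])
print([(k,n) for _,k,n in t])
v=P[0]-P[-1];print("len/3",np.linalg.norm(v)/3)
yh=v[:2]/np.linalg.norm(v[:2]);print("yaw",np.arctan2(-yh[0],yh[1]),yh)
for p,(_,k,_) in zip(P,t):print(k,"leaf",p.round(1),"hinge",(p[:2]+yh*(19.5 if k=="r" else -19.5)).round(1))
w=(cv2.inRange(T["color"],(190,190,190),(255,255,255)));w[:205]=0
n,l,st,_=cv2.connectedComponentsWithStats(cv2.morphologyEx(w,cv2.MORPH_CLOSE,np.ones((9,9))))
i=1+st[1:,4].argmax();r=cv2.boxPoints(cv2.minAreaRect(cv2.findNonZero((l==i).astype(np.uint8))))
for q in r:print("board",q.round(),onz(T,q,55).round(1))
E
```

```text
tri [552.1 121.5  84.4] 0.8
tri [ 504.3 -154.9   84.4] 0.7
tri [ 480.3 -293.    84.3] 0.4
[('r', np.int32(345)), ('g', np.int32(414)), ('r', np.int32(434)), ('r', np.int32(461))]
len/3 140.4129165422876
yaw -0.17106098429349964 [0.17022794 0.98540471]
r leaf [551.8 122.3  84. ] hinge [555.2 141.5]
g leaf [534.3  21.   84. ] hinge [531.    1.8]
r leaf [ 503.9 -154.3   84. ] hinge [ 507.3 -135.1]
r leaf [ 480.1 -292.8   84. ] hinge [ 483.5 -273.6]
board [188. 249.] [530.5 235.9  55. ]
board [197. 190.] [663.2 216.6  55. ]
board [469. 232.] [ 557.1 -380.9   55. ]
board [460. 291.] [ 428.3 -354.8   55. ]
```

```bash
python3 -m creep '[{"hand":0,"tx":0,"ty":0,"tz":0,"spin":10.5},{"hand":0,"tx":0,"ty":0,"tz":0,"spin":10.5},{"hand":0,"tx":0,"ty":0,"tz":0,"spin":10.5},{"hand":0,"tx":0,"ty":0,"tz":0,"spin":10.5}]' && python3 -m creep '[{"hand":0,"tx":0,"ty":0,"tz":0,"spin":10.5},{"hand":0,"tx":0,"ty":0,"tz":0,"spin":10.5},{"hand":0,"tx":0,"ty":0,"tz":0,"spin":10.5},{"hand":0,"tx":0,"ty":0,"tz":0,"spin":10.5},{"hand":0,"tx":0,"ty":0,"tz":0,"spin":2.5}]'; python3 -c "
from plant import get_obs;o=get_obs();print(o['tcp_rot'],o['joint_positions'],o['contact_force'])"
```

```text
time: 0.6
tool_pos: [120.5, 510.7, 240.3]
tcp_rot: [-3.141, 0.001, 2.171]
contact_force: [0.1, -0.5, -1.4]
grip_width: 56.4
finger_force: 0.0
time: 1.23
tool_pos: [120.5, 510.8, 240.3]
tcp_rot: [-3.141, 0.001, 1.397]
contact_force: [0.4, -0.5, 0.1]
grip_width: 6.3
finger_force: 0.0
[-3.14139678e+00  8.97289123e-04  1.39705797e+00] [1.19297399e+00 3.42462301e-01 1.52465894e+00 1.04057814e-05
 1.27538978e+00 1.36670940e+00] [ 0.35330898 -0.46818102  0.11281859]
```

```bash
python3 -m creep '[{"hand":0,"tx":-0.029,"ty":0.0405,"tz":0,"spin":0},{"hand":0,"tx":-0.029,"ty":0.0405,"tz":0,"spin":0},{"hand":0,"tx":-0.029,"ty":0.0405,"tz":0,"spin":0},{"hand":0,"tx":-0.029,"ty":0.0405,"tz":0,"spin":0},{"hand":0,"tx":-0.029,"ty":0.0405,"tz":0,"spin":0}]' && python3 -m creep '[{"hand":0,"tx":-0.029,"ty":0.0405,"tz":0,"spin":0},{"hand":0,"tx":-0.029,"ty":0.0405,"tz":0,"spin":0},{"hand":0,"tx":-0.029,"ty":0.0405,"tz":0,"spin":0},{"hand":0,"tx":-0.029,"ty":0.0405,"tz":0,"spin":0},{"hand":0,"tx":-0.029,"ty":0.0405,"tz":0,"spin":0}]'
```

```text
time: 1.85
tool_pos: [296.3, 332.3, 240.5]
tcp_rot: [-3.141, 0.0, 1.4]
contact_force: [0.2, 0.4, -0.2]
grip_width: 0.2
finger_force: 0.0
time: 2.48
tool_pos: [471.3, 155.0, 240.5]
tcp_rot: [-3.141, -0.0, 1.4]
contact_force: [0.6, 0.2, 0.5]
grip_width: 0.3
finger_force: 0.0
```

```bash
python3 -m creep '[{"hand":0,"tx":-0.029,"ty":0.0405,"tz":0,"spin":0},{"hand":0,"tx":-0.029,"ty":0.0405,"tz":0,"spin":0},{"hand":0,"tx":0,"ty":0,"tz":0.045,"spin":0},{"hand":0,"tx":0,"ty":0,"tz":0.045,"spin":0},{"hand":0,"tx":0,"ty":0,"tz":0,"spin":0}]'; python3 - <<'E'
from plant import cams
import cv2
c=cams.capture("scene");i=c["color"][140:360,180:500,::-1];cv2.imwrite("pics/s1.png",cv2.resize(i,None,fx=2.4,fy=2.4))
E
```

```text
time: 3.1
tool_pos: [538.0, 85.3, 147.5]
tcp_rot: [-3.133, 0.002, 1.4]
contact_force: [0.2, 1.0, -0.7]
grip_width: 0.3
finger_force: 0.0
```

View pics/s1.png

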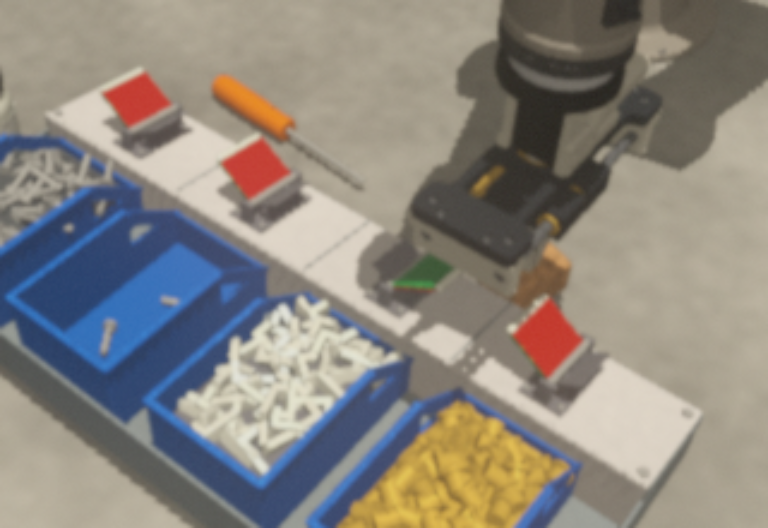

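```bash
python3 -m creep '[{"hand":0,"tx":0,"ty":0,"tz":0.028,"spin":0},{"hand":0,"tx":0,"ty":0,"tz":0.027,"spin":0},{"hand":0,"tx":0,"ty":0,"tz":0,"spin":0}]' && python3 -m creep '[{"hand":0,"tx":0.007,"ty":0,"tz":0,"spin":0},{"hand":0,"tx":0.006,"ty":0,"tz":0,"spin":0},{"hand":0,"tx":0.006,"ty":0,"tz":0,"spin":0},{"hand":0,"tx":0.005,"ty":0,"tz":0,"spin":0},{"hand":0,"tx":0,"ty":0,"tz":0,"spin":0}]'; python3 - <<'E'
from plant import cams
import cv2
c=cams.capture("scene");i=c["color"][140:360,180:500,::-1];cv2.imwrite("pics/s2.png",cv2.resize(i,None,fx=2.4,fy=2.4))
E
```

```text
time: 3.52
tool_pos: [540.5, 85.7, 96.3]
tcp_rot: [-3.141, 0.0, 1.4]
contact_force: [0.3, -0.1, 0.1]
grip_width: 0.2
finger_force: 0.0
time: 4.15
tool_pos: [544.5, 109.6, 95.8]
tcp_rot: [3.142, -0.0, 1.401]
contact_force: [0.3, -0.3, -0.3]
grip_width: 0.6
finger_force: 0.0
```

View pics/s2.png

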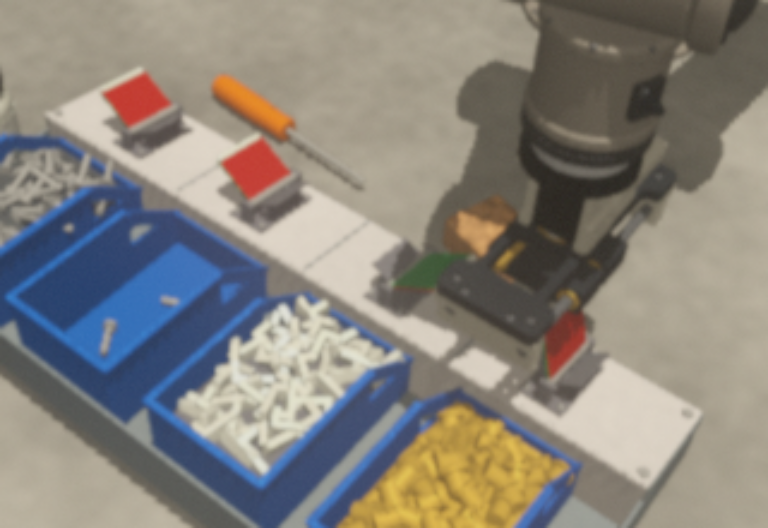

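```bash
python3 -m creep '[{"hand":0,"tx":0,"ty":0,"tz":-0.012,"spin":0},{"hand":0,"tx":0.010,"ty":0,"tz":0,"spin":0},{"hand":0,"tx":0.010,"ty":0,"tz":0,"spin":0},{"hand":0,"tx":0.010,"ty":0,"tz":0,"spin":0},{"hand":0,"tx":0.010,"ty":0,"tz":0,"spin":0}]' && python3 -m creep '[{"hand":0,"tx":0,"ty":0,"tz":0,"spin":0},{"hand":0,"tx":0,"ty":0,"tz":-0.025,"spin":0},{"hand":0,"tx":0,"ty":0,"tz":-0.045,"spin":0},{"hand":0,"tx":0,"ty":0,"tz":-0.045,"spin":0},{"hand":0,"tx":0,"ty":0,"tz":0,"spin":0}]'; python3 - <<'E'
from plant import cams
import cv2
c=cams.capture("scene");i=c["color"][140:360,180:500,::-1];cv2.imwrite("pics/s3.png",cv2.resize(i,None,fx=2.4,fy=2.4))
E
```

```text
time: 4.82
tool_pos: [551.2, 149.5, 107.5]
tcp_rot: [-3.141, 0.0, 1.4]
contact_force: [0.0, -0.3, -0.3]
grip_width: 0.6
finger_force: 0.0
time: 5.45
tool_pos: [553.1, 148.6, 226.6]
tcp_rot: [3.134, -0.002, 1.4]
contact_force: [-0.2, -0.5, 0.0]
grip_width: 0.5
finger_force: 0.0
```

View pics/s3.png

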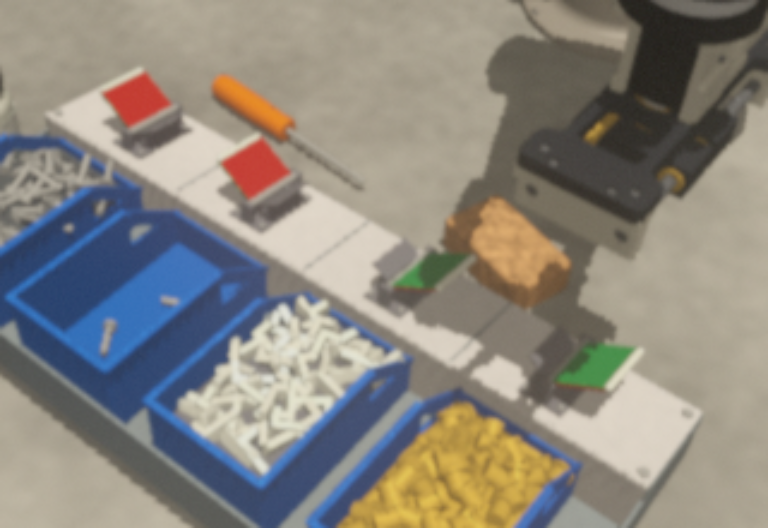

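The left tag now shows green at (595,365). Next is the right tag, moving across at height.

```bash
python3 -m creep '[{"hand":0,"tx":-0.049,"ty":0,"tz":0,"spin":0},{"hand":0,"tx":-0.049,"ty":0,"tz":0,"spin":0},{"hand":0,"tx":-0.049,"ty":0,"tz":0,"spin":0},{"hand":0,"tx":-0.049,"ty":0,"tz":0,"spin":0},{"hand":0,"tx":-0.049,"ty":0,"tz":0,"spin":0}]' && python3 -m creep '[{"hand":0,"tx":-0.049,"ty":0,"tz":0,"spin":0},{"hand":0,"tx":-0.049,"ty":0,"tz":0,"spin":0},{"hand":0,"tx":-0.049,"ty":0,"tz":0,"spin":0},{"hand":0,"tx":-0.049,"ty":-0.004,"tz":0,"spin":0},{"hand":0,"tx":-0.047,"ty":0,"tz":0,"spin":0}]' && python3 -m creep '[{"hand":0,"tx":0,"ty":0,"tz":0,"spin":0},{"hand":0,"tx":0,"ty":0,"tz":0.045,"spin":0},{"hand":0,"tx":0,"ty":0,"tz":0.045,"spin":0},{"hand":0,"tx":0,"ty":0,"tz":0,"spin":0},{"hand":0,"tx":0,"ty":0,"tz":0,"spin":0}]'
```

```text
time: 6.12
tool_pos: [508.4, -94.2, 221.0]
tcp_rot: [-3.139, -0.0, 1.4]
contact_force: [0.8, -0.1, 0.8]
grip_width: 0.6
finger_force: 0.0
time: 6.75
tool_pos: [463.1, -332.8, 220.9]
tcp_rot: [-3.139, -0.002, 1.4]
contact_force: [0.3, 0.1, -0.0]
grip_width: 0.2
finger_force: 0.0
time: 7.38
tool_pos: [465.1, -331.5, 133.8]
tcp_rot: [3.141, 0.0, 1.401]
contact_force: [-0.1, 0.3, -0.2]
grip_width: 0.4
finger_force: 0.0
```

```bash
python3 -m creep '[{"hand":0,"tx":0,"ty":0,"tz":0.020,"spin":0},{"hand":0,"tx":0,"ty":0,"tz":0.018,"spin":0},{"hand":0,"tx":0,"ty":0,"tz":0,"spin":0}]' && python3 -m creep '[{"hand":0,"tx":0.007,"ty":0,"tz":0,"spin":0},{"hand":0,"tx":0.007,"ty":0,"tz":0,"spin":0},{"hand":0,"tx":0.007,"ty":0,"tz":0,"spin":0},{"hand":0,"tx":0.005,"ty":0,"tz":0,"spin":0},{"hand":0,"tx":0,"ty":0,"tz":0,"spin":0}]'
```

```text
time: 7.75
tool_pos: [464.8, -331.6, 95.6]
tcp_rot: [3.141, 0.0, 1.4]
contact_force: [-0.2, -0.4, -0.1]
grip_width: 0.6
finger_force: 0.0
time: 8.38
tool_pos: [469.0, -305.5, 94.7]
tcp_rot: [-3.142, -0.0, 1.401]
contact_force: [-0.6, -0.4, -0.6]
grip_width: 0.7
finger_force: 0.0
```

```bash
python3 -m creep '[{"hand":0,"tx":0,"ty":0,"tz":-0.013,"spin":0},{"hand":0,"tx":0.010,"ty":0,"tz":0,"spin":0},{"hand":0,"tx":0.010,"ty":0,"tz":0,"spin":0},{"hand":0,"tx":0.010,"ty":0,"tz":0,"spin":0},{"hand":0,"tx":0.010,"ty":0,"tz":0,"spin":0}]' && python3 -m creep '[{"hand":0,"tx":0,"ty":0,"tz":0,"spin":0},{"hand":0,"tx":0,"ty":0,"tz":-0.025,"spin":0},{"hand":0,"tx":0,"ty":0,"tz":-0.045,"spin":0},{"hand":0,"tx":0,"ty":0,"tz":-0.045,"spin":0},{"hand":0,"tx":0,"ty":0,"tz":0,"spin":0}]' && python3 -m creep '[{"hand":0,"tx":0,"ty":0,"tz":0,"spin":0},{"hand":0,"tx":0,"ty":0,"tz":0,"spin":0},{"hand":0,"tx":0,"ty":0,"tz":0,"spin":0},{"hand":0,"tx":0,"ty":0,"tz":0,"spin":0}]'; python3 - <<'E'
from plant import cams
import cv2
c=cams.capture("scene");cv2.imwrite("pics/s4.png",c["color"][:,:,::-1])
E
```

```text
time: 9.0
tool_pos: [475.7, -265.6, 107.5]
tcp_rot: [-3.141, -0.0, 1.4]
contact_force: [0.3, 0.4, -0.0]
grip_width: 0.1
finger_force: 0.0
time: 9.62
tool_pos: [477.1, -268.0, 226.4]
tcp_rot: [3.135, 0.004, 1.4]
contact_force: [-0.4, 0.2, -0.7]
grip_width: 0.5
finger_force: 0.0
time: 10.12
tool_pos: [475.5, -266.5, 222.1]
tcp_rot: [-3.141, -0.001, 1.4]
contact_force: [-0.0, -0.5, 0.5]
grip_width: 0.5
finger_force: 0.0
```

View pics/s4.png

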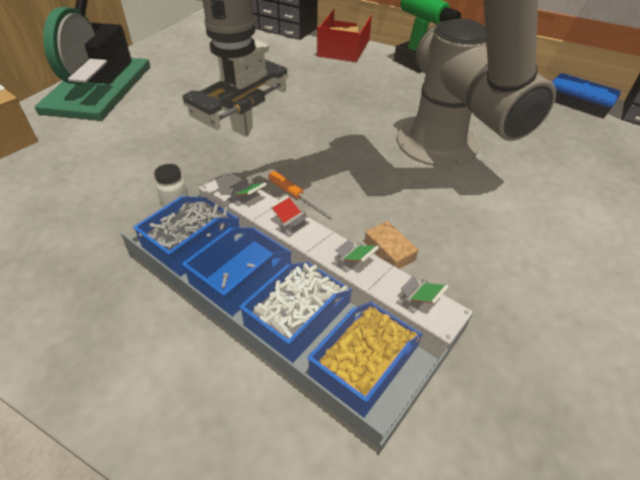

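The tags at (250,188), (358,252) and (428,292) show green, and the nearly empty bin's tag at (289,211) is still red. Nothing else has moved and the arm is clear, so I'm handing the job in.

```bash
python3 -c "
from plant import close_job;print(close_job())"
```

```text
the job is handed in; nothing more can be done
None
```

I pushed the brass-insert and steel-screw tags over to green and left the clips tag (green) and the nearly empty bin's tag (red) alone; the last picture showed all four tags right and nothing else moved, and the job is handed in, though no verdict came back.

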